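# Load the empty clamping nest and tighten its thumbscrew

## Task

One of the two clamping nests on the bench already holds an aluminium seal block; the other is empty. Lay the spare seal block flat in the empty nest, let go of it, then turn that nest's knurled thumbscrew clockwise until the sprung nose presses the block home against the backstop and the screw stiffens (nose about half pushed in), and leave it so. Do not force the screw until the nose bottoms, and leave the loaded nest and the other things on the bench alone.

Things in the scene. Friction and masses are not known exactly. Their poses are not given: they have to be found in the camera images.
- spare_block: the spare seal block to be loaded: a solid aluminium block 44 (own x) x 50 (own y) x 18 mm high with a round seal recess with a red seal in its top, about 0.1 kg, lying alone flat on the table, right of the nests (a tall tester stands beyond it, right of y = -0.32 m). Origin at the centre of its underside, z up. Half a turn makes no difference
- loaded_block: an identical block that is already clamped in nest_a; leave it
- nest_b: the EMPTY clamping nest, fixed to the table, left or right of nest_a. Grey base plate 132 mm long (own x), 84 mm wide at the pocket, 50 mm at the screw, 12 mm thick. Origin on the table under the pocket's centre, z up; x runs from the thumbscrew (end nearer the robot) to the backstop, a steel bar 60 mm wide with its flat face at x = +24.5 mm, its top 27 mm above the table
- nest_a: the nest that is already loaded, of the same shape; its screw is tight and does not turn. Leave it
- pocket_b (a point): centre of nest_b's pocket floor, 12 mm above the table, axes as nest_b. Four corner guides, 6 mm high, leave 56 mm across y for the block's 50 mm side (22 mm gap in x between the guides of a side). Along x 49.5 mm from the nose (screw at 0) to the backstop takes the 44 mm side. Fingertips across the 50 mm width, 8 mm above its underside, clear the guides. Clamped: block origin at x = +2.5 mm
- screw_head (a point): centre of the top of nest_b's thumbscrew, 52 mm above the table, at x = -66 mm of nest_b. The knurled steel head is a disc 30 mm across and 18 mm high (34 to 52 mm above the table), axis upright, free all round for fingertips 36 mm or more above the table (housing and loaded block end at 30 mm). It only turns; it does not rise or sink
- screw (a joint): angle of nest_b's thumbscrew, rad; grows clockwise seen from above, starts at 0 to 0.4, hard stop at 3.2. Each rad moves the jaw 4 mm to the backstop. Turning it freely takes about 0.16 N m of friction, which holds it where it is left (up to 3.3 mm of nose); once the nose presses the block home, from about 1.4 rad on, the torque climbs 0.19 N m per rad. Nose half in: about 2.1 rad and 0.3 N m
- nose (a joint): how far nest_b's sprung nose (a rubber-tipped pin 13 mm across that stands 10 mm out of the jaw) is pushed back into the jaw, m: 0 when free, 0.003 half pushed in (36 N), bottoms at 0.006; 12 N per mm
- tape_roll: bystander: white roll of tape, 53 mm across, behind the nests
- marker: bystander: black and white marker, 125 mm long, 17 mm high, lying between the screw ends of the nests
- fitting: bystander: small push-in pipe fitting, 32 mm long, behind the spare block
There are look-alikes about, which are no part of the job. Leave any blue or pink look-alike of the spare_block alone.

How it is judged:
By the outcome, as a careful person would: the job done as asked, in the order asked, and still so for the second after the job is handed in, with the robot touching nothing.
It also fails if it takes over 59 s, if anything falls off the work surface, if the arm or the gripper's body presses on something with over 40 N, if the wrist force passes 120 N, or if a joint passes its speed limit or range.

## Robot

A 7-joint arm with a two-finger parallel gripper is mounted at the origin on a cart in front of the work surface, level with it; the furniture and walls round the work are solid. World frame = base frame: x ahead of the robot, y to its left, z up, the work surface at z = 0. Lengths are in mm, angles in rad, forces in N, time in s.
With the tool pointing down it reaches from about 400 to 875 mm from the base axis. Payload 4.4 kg.
Tool frame: the origin (TCP) lies between the finger pads; the fingertips stand ctrl.tip_reach ahead of it and the grasp point (between the pads) lies 8 mm behind it (ctrl.tip_reach is the distance from the TCP to the fingertips, in mm); z points along the fingers, y is the direction in which the jaws open and shut (so a half turn about z gives the same grasp; the last joint's range is limited). The gripper opens to 85 mm and grips with 20 to 120 N. Pads are 22 mm wide; open, the fingers measure 114 mm over their backs; the gripper's body (76 mm by 85 mm) begins 54 mm behind the grasp point. The pads swing forward as they close: fully open they stand 13 mm farther back than shut.
Start: joints at [-1.366, 0.628, 0.038, 1.517, -0.027, 0.996, -0.02], TCP at [173.852, 626.333, 242.313] pointing down, gripper open.
Joint ranges: [-3.06, 3.06], [-0.37, 2.12], [-1.25, 1.32], [0.18, 2.47], [-1.1, 4.24], [0.23, 1.98], [-2.94, 2.94]. Speed limits (rad/s): [2.57, 2.57, 3.14, 3.14, 3.14, 3.14, 3.14].

## Interface

Orientations are given as [roll, pitch, yaw] about the fixed x, y, z axes, in that order (R = Rz(yaw) Ry(pitch) Rx(roll)).
In Python, from cell import status, viewer, order, ctrl gives the robot as it stands.
- The arm moves only by the tool play_rows, never from a script. Its argument "series" is a list of rows, each a list of 5 numbers: the shift along the tool's x, y, z in cm, then the turn about the tool's z in degrees, then the closure, from 0 (fully open) to 1 (shut). In form: [[x, y, z, yaw, gripper], ...]. A call has 1 to 8 rows; each row is the pose to reach, as a shift and turn from the pose commanded when the call began, along the tool's axes at that moment; what a row does not reach only later rows make up. A row lasts 1/10 s, in which the tool goes at most 50 mm and 8.59 degrees, less where a joint would pass 70% of its speed; a pose out of reach is approached as far as the arm can. A call with a gripper value outside its range is refused whole. The fingers move at their own pace and stop on an object; the grip force is fixed at half the most. Time passes only in rows, so rows that repeat a pose let the fingers close. It gives the time, the measured TCP pose, the force and the opening at its end, in the units of the state.
- status.read_state(): the state, without advancing time (a new reading comes with each control period).
- viewer.get_image(name): name is "scene" or "top" or "wrist"; returns a dict with "img" (384x512x3 uint8, red, green, blue), "vfov" (degrees; the focal length in pixels is half the picture's height over the tangent of half this angle, whatever the lens; pixels are square), "cx", "cy" (the principal point, pixels), "rvec" (rotation vector, rad) and "tvec" (3), from world to camera coordinates, as OpenCV has them; the wrist camera has in their place "tool_from_camera" (4x4, takes a point from camera to tool coordinates, whose origin is the TCP and whose axes are the flange's). Camera axes: x right, y down, z forward; pixel columns grow to the right and rows downward; lengths in mm; the calibration is good to about 2 mm. A picture is of the moment at which its call begins: read the wrist's pose just before it. There is no depth.
- order.finish_job(): hands the job in, once; it reports no verdict.
The state is a dict: "clock": time; "qpos": joint angles; "qd": joint speeds; "tau": joint torques, N m; "eef_pos": TCP position; "tool_rot": TCP orientation; "force": force on the tool from outside, world axes, zero at the start; "torque": the same for the moment, N m; "width": finger opening in mm.
Only numpy, scipy, OpenCV 4.12 (cv2) and the standard library are available. Lean on these libraries where they do the work, as an engineer would, in place of code of your own. Each camera call takes 0.05 s, during which the arm holds its last target. There are 200 camera calls.

## Working session

There is one attempt and no reset: what is moved stays moved. The work goes in short steps, Python scripts to look and compute and a tool call to move; the robot and the scene stay as the last step left them, time stands still between calls to the robot, and variables do not carry over. Pictures are saved under pics/ and viewed, about 8 in all and at most 12, crops included, and the job is handed in when it is done.

Besides the shell and the picture viewer there is one more tool, called after "Call:" by a JSON object that holds its "api" and its "payload", one argument or row to a line. play_rows: Moves the arm, as the interface text tells. Its arguments: {"type":"object","properties":{"series":{"type":"array","items":{"type":"array","items":{"type":"number"}}}},"required":["series"]}

```bash
mkdir -p pics; cat > h.py <<'E'
import numpy as np, cv2
from cell import status, viewer, order, ctrl
from scipy.spatial.transform import Rotation as Ro
def get(name):
    s=status.read_state(); d=viewer.get_image(name)
    f=d["img"].shape[0]/2/np.tan(np.radians(d["vfov"])/2)
    if name=="wrist":
        T=np.eye(4);T[:3,:3]=Ro.from_euler('xyz',s["tool_rot"]).as_matrix();T[:3,3]=s["eef_pos"]
        M=T@np.array(d["tool_from_camera"]);R=M[:3,:3];o=M[:3,3]
    else:
        Rw=cv2.Rodrigues(np.array(d["rvec"],float))[0];R=Rw.T;o=-R@np.array(d["tvec"],float).ravel()
    return dict(img=d["img"],f=f,cx=d["cx"],cy=d["cy"],R=R,o=o)
def ray(c,u,v):
    r=c["R"]@np.array([(u-c["cx"])/c["f"],(v-c["cy"])/c["f"],1]);return r/np.linalg.norm(r)
def plane(c,u,v,z):
    r=ray(c,u,v);return c["o"]+r*(z-c["o"][2])/r[2]
def proj(c,p):
    q=c["R"].T@(np.array(p,float)-c["o"]);return np.array([c["f"]*q[0]/q[2]+c["cx"],c["f"]*q[1]/q[2]+c["cy"]])
def tri(c1,p1,c2,p2):
    r1,r2=ray(c1,*p1),ray(c2,*p2)
    t=np.linalg.lstsq(np.c_[r1,-r2],c2["o"]-c1["o"],rcond=None)[0]
    a,b=c1["o"]+t[0]*r1,c2["o"]+t[1]*r2
    return (a+b)/2,np.linalg.norm(a-b)
def save(n,img,s=1):
    cv2.imwrite("pics/"+n,cv2.resize(cv2.cvtColor(img,cv2.COLOR_RGB2BGR),None,fx=s,fy=s,interpolation=cv2.INTER_CUBIC))
import pickle
def dump(n,c): pickle.dump(c,open(n+".pkl","wb"))
def load(n): return pickle.load(open(n+".pkl","rb"))
E
python3 - <<'E'
from h import *
print(status.read_state(), ctrl.tip_reach)
ims=[]
for n in("scene","top","wrist"):
    c=get(n);dump(n,c);save(n+".png",c["img"],1.5);print(n,c["f"],c["o"])
E
```

```text
{'clock': 0.0, 'qpos': array([-1.36581156,  0.62939138,  0.0384572 ,  1.51837088, -0.02697263,
        0.99629339, -0.02002291]), 'qd': array([-0.00048665, -0.0011668 , -0.00085767, -0.0018615 , -0.00023981,
        0.00095418,  0.00042454]), 'tau': array([-1.61777907e-04, -5.63410842e+01,  1.22618929e+00, -1.93442005e+01,
        1.09494198e-02,  1.07235930e-02, -3.86117080e-06]), 'eef_pos': array([173.69249759, 625.73198885, 241.35911523]), 'tool_rot': array([-3.13964898e+00,  6.00718121e-05,  2.87078754e+00]), 'force': array([-1.01340141,  0.46046512,  0.16677967]), 'torque': array([ 0.02197486, -0.06350851, -0.03082772]), 'width': 85.65355695457579} 11.0
scene 452.14714015355304 [ -31.6141583  -460.11739185  738.72111303]
top 403.2143275762584 [484.46086914  28.69676983 918.66294662]
wrist 275.32674117908095 [105.00761291 645.28351478 373.437148  ]
```

View pics/top.png

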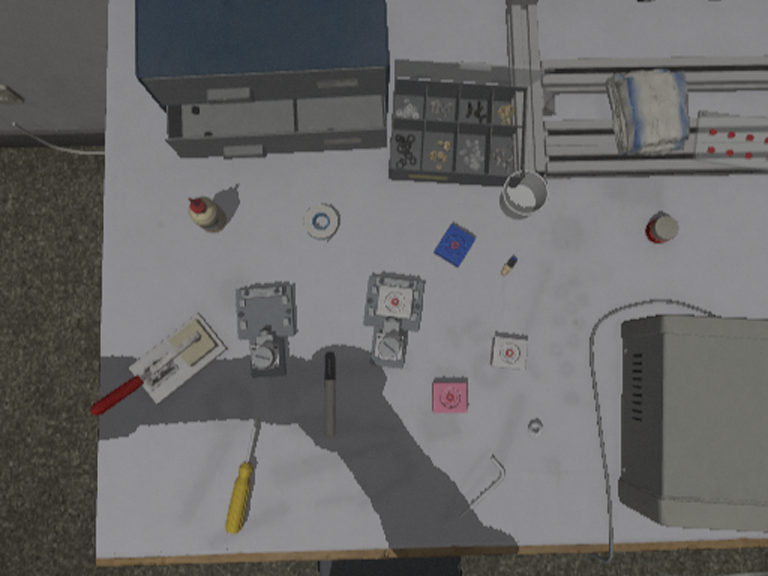

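View pics/scene.png

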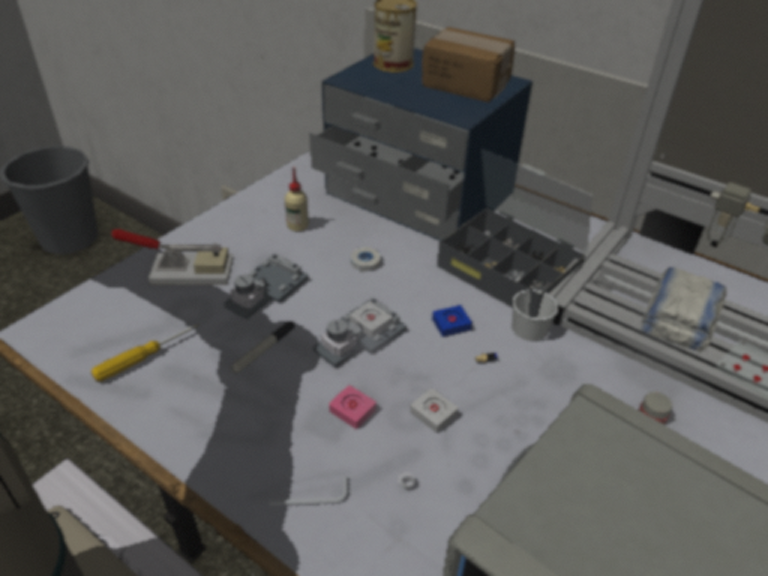

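The top view (1.5x) shows three candidates:
- Silver block at (509,351).
- Blue block at (455,244).
- Pink block at (450,397).

The silver one has the red seal, lies alone and is right of the nests, so it is the spare. The empty nest_b is at (266,307) with its screw at (265,355). The loaded nest_a is at (395,300).

```bash
python3 - <<'E'
from h import *
t,s=load("top"),load("scene")
def red(c,u,v,r=14):
    u,v=int(u),int(v);im=c["img"][v-r:v+r,u-r:u+r].astype(int)
    m=(im[...,0]-im[...,1:].max(2))>35
    y,x=np.nonzero(m);return (u-r+(x.min()+x.max())/2,v-r+(y.min()+y.max())/2),m.sum()
a,b=red(t,509/1.5,351/1.5),red(s,434/1.5,407/1.5);print(a,b,tri(t,a[0],s,b[0]))
a,b=red(t,395/1.5,301/1.5),red(s,371/1.5,316/1.5);print("loaded",a,b,tri(t,a[0],s,b[0]))
# outline of bright block in top
g=t["img"].min(2)
x0,y0=315,212
crop=t["img"][y0:y0+50,x0:x0+50]
A=cv2.resize(crop,(400,400),interpolation=cv2.INTER_CUBIC)
B=cv2.resize(t["img"][180:255,145:220],(400,400),interpolation=cv2.INTER_CUBIC)
save("crop1.png",np.hstack([A,B]))
for n,p in dict(blk=(509,351),sc=(264,354),pocket=(266,307)).items():
    print(n,[plane(t,p[0]/1.5,p[1]/1.5,z).round(1) for z in (0,12,18,52)])
print("screw tri",tri(t,(264/1.5,354/1.5),s,(249/1.5,286/1.5)))
E
```

```text
((np.float64(339.0), np.float64(235.0)), np.int64(13)) ((np.float64(289.0), np.float64(271.5)), np.int64(17)) (array([ 496.5895046 , -174.32319113,   10.25094715]), np.float64(2.084998833317576))Traceback (most recent call last):
  File "<stdin>", line 8, in <module>
  File "<stdin>", line 6, in red
    return umr_minimum(a, axis, None, out, keepdims, initial, where)
ValueError: zero-size array to reduction operation minimum which has no identity
```

```bash
python3 - <<'E'
from h import *
t,s=load("top"),load("scene")
A=cv2.resize(t["img"][212:262,315:365],(400,400),interpolation=cv2.INTER_CUBIC)
B=cv2.resize(t["img"][180:255,145:220],(400,400),interpolation=cv2.INTER_CUBIC)
save("crop1.png",np.hstack([A,B]))
for n,p in dict(blk=(509,351),sc=(264,354),pocket=(266,307)).items():
    print(n,[plane(t,p[0]/1.5,p[1]/1.5,z).round(1) for z in (0,12,18,52)])
print("screw tri",tri(t,(264/1.5,354/1.5),s,(249/1.5,286/1.5)))
w=load("wrist");st=status.read_state();R=Ro.from_euler('xyz',st["tool_rot"]).as_matrix();print(R.round(3));print((R.T@(w["o"]-st["eef_pos"])).round(1),(R.T@w["R"]).round(2))
E
```

```text
blk [array([ 498.3, -176.6,   -0. ]), array([ 498.1, -174. ,   12. ]), array([ 498. , -172.6,   18. ]), array([ 497.5, -165. ,   52. ])]
sc [array([502.4, 194.4,   0. ]), array([502.1, 192.2,  12. ]), array([502. , 191.1,  18. ]), array([501.4, 185. ,  52. ])]
pocket [array([573.6, 191.1,   0. ]), array([572.4, 189. ,  12. ]), array([571.8, 187.9,  18. ]), array([568.5, 181.9,  52. ])]
screw tri (array([504.13599519, 186.07149787,  32.13440907]), np.float64(6.880404228451404))
[[-0.964  0.267 -0.   ]
 [ 0.267  0.964 -0.001]
 [-0.    -0.001 -1.   ]]
[ 7.140e+01  1.000e-01 -1.318e+02] [[-0.   -0.96 -0.28]
 [ 1.   -0.   -0.  ]
 [ 0.   -0.28  0.96]]
```

View pics/crop1.png

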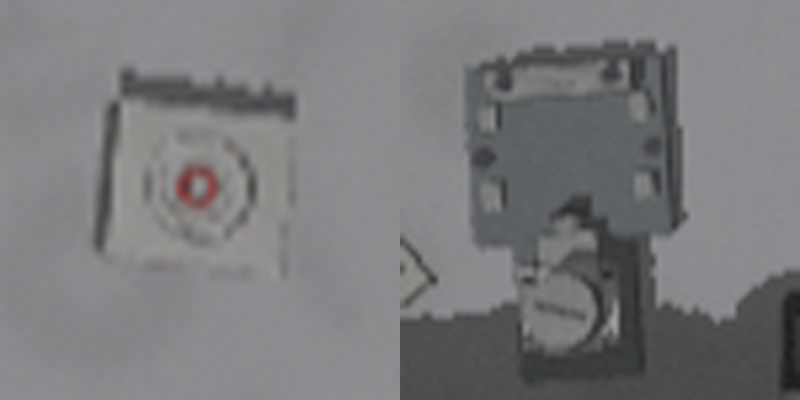

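The crop shows the silver block clearly, with its long side nearly along world y and a yaw of about -6°. The empty pocket and screw show too, with a yaw of about +3°. I'm moving above nest_b for a close look.

Call:
{"api": "play_rows", "payload": {
  "series": [
    [-5, -3.4, 0, -2, 0],
    [-15, -10.3, 0, -6, 0],
    [-24, -16.5, 0, -10, 0],
    [-33, -22.7, 0, -14, 0],
    [-42, -29, 0, -18, 0],
    [-46.9, -32.3, 0, -18, 0],
    [-46.9, -32.3, 0, -18, 0],
    [-46.9, -32.3, 0, -18, 0]
  ]
}}

```text
clock: 0.95
eef_pos: [431.6, 317.8, 242.3]
tool_rot: [-3.142, -0.0, -3.098]
force: [1.4, 1.0, 0.1]
width: 85.6
```

Call:
{"api": "play_rows", "payload": {
  "series": [
    [0, 0, 0, 0, 0],
    [0, 0, 0, 0, 0]
  ]
}}

```text
clock: 1.15
eef_pos: [431.5, 318.2, 242.1]
tool_rot: [-3.141, -0.0, -3.102]
force: [-1.0, 0.6, -0.6]
width: 85.0
```

Call:
{"api": "play_rows", "payload": {
  "series": [
    [-4, -5, 0, 0, 0],
    [-7, -9, 0, 0, 0],
    [-10.3, -13.2, 0, 0, 0],
    [-10.3, -13.2, 0, 0, 0],
    [-10.3, -13.2, 0, 0, 0],
    [-10.3, -13.2, 0, 0, 0]
  ]
}}

```text
clock: 1.75
eef_pos: [538.0, 194.5, 242.0]
tool_rot: [3.14, -0.002, -3.096]
force: [-0.6, 1.0, 0.2]
width: 85.4
```

```bash
python3 - <<'E'
from h import *
c=get("wrist");dump("w1",c);save("w1.png",c["img"],1.5);s=status.read_state();print(s["eef_pos"],s["tool_rot"],c["o"])
E
```

```text
[537.65461875 195.09883781 242.09389871] [ 3.13994834e+00 -1.40895781e-03 -3.09447551e+00] [466.9159666  191.57362872 374.07701859]
```

View pics/w1.png

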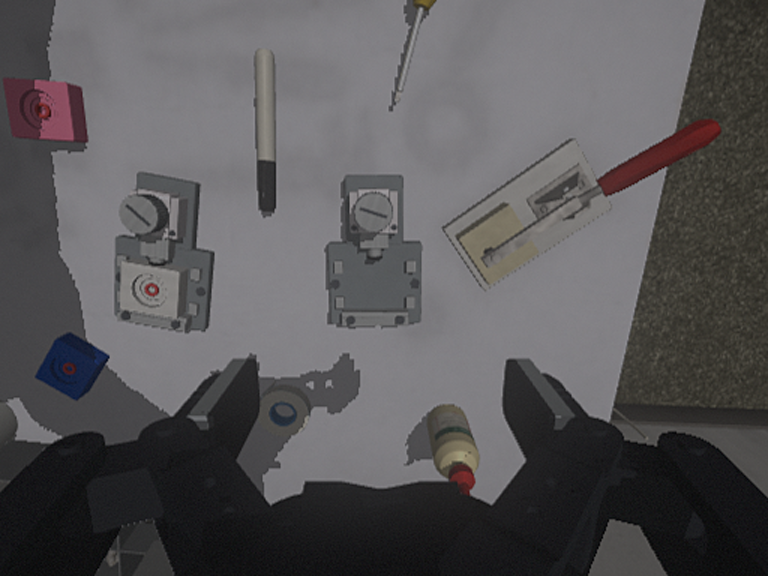

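Nest_b from close by (1.5x): screw head centre (373,211), pocket guides near (338,268), (410,268), (410,302) and (338,303). Backstop is towards the bottom of the picture.

```bash
python3 - <<'E'
from h import *
w,t=load("w1"),load("top")
tb=lambda u,v:(145+(u-400)/5.333,180+v/5.333)
pairs=[((410,302),tb(490,115)),((338,303),tb(640,108)),((410,268),tb(492,195)),((338,268),tb(645,183)),((373,211),tb(565,310))]
for a,b in pairs:
    a=(a[0]/1.5,a[1]/1.5);print(tri(w,a,t,b),plane(w,*a,18).round(1),plane(w,*a,52).round(1))
for p in [(326,242),(421,242),(421,326),(326,328)]: print(plane(w,p[0]/1.5,p[1]/1.5,12).round(1))
# screw by circle
g=cv2.cvtColor(w["img"],cv2.COLOR_RGB2GRAY)[120:165,220:275];g=cv2.resize(g,None,fx=6,fy=6,interpolation=cv2.INTER_CUBIC)
h=cv2.HoughCircles(g,cv2.HOUGH_GRADIENT,1,100,param1=80,param2=20,minRadius=55,maxRadius=110)
for u,v,r in h[0]:print("circ",220+u/6,120+v/6,r/6,plane(w,220+u/6,120+v/6,52))
E
```

```text
(array([580.34004824, 223.93051099,  10.85941572]), np.float64(0.03684403086128197)) [578.1 223.3  18. ] [567.5 220.3  52. ]
(array([580.57789105, 158.80248269,  22.53678271]), np.float64(0.21016668854654827)) [582.  158.3  18. ] [571.  161.5  52. ]
(array([545.76472398, 220.86125697,  21.76524101]), np.float64(0.2985856979000445)) [546.7 221.3  18. ] [539.1 218.5  52. ]
(array([549.57012329, 157.73620414,  17.70418521]), np.float64(0.08064278419777426)) [549.5 157.8  18. ] [541.6 161.   52. ]
(array([496.7840117 , 187.08640437,  40.76013007]), np.float64(0.4472358383927384)) [498.6 186.7  18. ] [495.6 187.2  52. ]
[527.9 146.3  12. ]
[524.2 230.   12. ]
[603.  235.6  12. ]
[609.  146.9  12. ]
circ 248.41667 140.41667 12.683333 [495.30329268 186.86151456  52.        ]
```

Call:
{"api": "play_rows", "payload": {
  "series": [
    [0.8, -4.5, 0, 1, 0],
    [1.6, -9.2, 1, 2, 0],
    [2.4, -14, 1.8, 4, 0],
    [3.2, -18.6, 2.6, 5, 0],
    [4, -23.2, 3.4, 6, 0],
    [4.8, -28, 4.5, 8, 0],
    [5.6, -32.6, 5.5, 9, 0],
    [6, -36.7, 6.2, 9, 0]
  ]
}}

```text
clock: 2.6
eef_pos: [494.6, -176.4, 179.9]
tool_rot: [3.141, -0.001, 3.031]
force: [-0.1, -0.7, -0.0]
width: 85.5
```

Call:
{"api": "play_rows", "payload": {
  "series": [
    [0, 0, 0, 0, 0],
    [0, 0, 0, 0, 0],
    [0, 0, 0, 0, 0]
  ]
}}

```text
clock: 2.9
eef_pos: [495.9, -173.9, 180.5]
tool_rot: [3.14, 0.0, 3.032]
force: [1.1, 0.3, -0.0]
width: 85.7
```

```bash
python3 - <<'E'
from h import *
c=get("wrist");dump("w2",c);s=status.read_state();print(s["eef_pos"],s["tool_rot"])
q=proj(c,(497,-173,18));print(q)
u,v=int(q[0]),int(q[1]);x0,y0=max(u-75,0),max(v-75,0);im=c["img"][y0:y0+150,x0:x0+150]
print(x0,y0);save("w2c.png",im,4)
E
```

```text
[ 495.95262655 -173.96475025  180.53137019] [3.14011944e+00 2.89868994e-04 3.03250711e+00]
[254.39927346 182.90547347]
179 107
```

View pics/w2c.png

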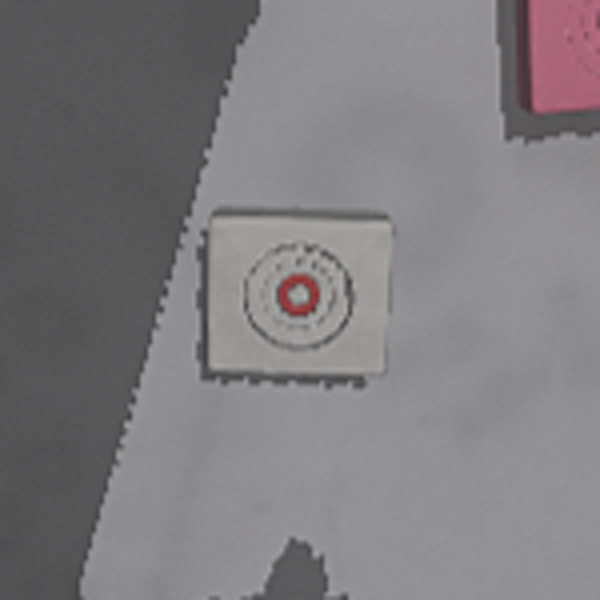

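The block is seen alone. Its top corners in the crop (4x) are (213,213), (392,220), (385,373) and (210,371), with the seal at (299,294).

```bash
python3 - <<'E'
from h import *
c,t=load("w2"),load("top");s=status.read_state();R=Ro.from_euler('xyz',s["tool_rot"]).as_matrix()
P=[plane(c,179+u/4,107+v/4,18) for u,v in [(213,213),(392,220),(385,373),(210,371)]]
m=plane(c,179+299/4,107+294/4,17);print(np.round(P,1),np.mean(P,0),m,[np.linalg.norm(P[i]-P[i-1]) for i in range(4)])
print(tri(c,(179+299/4,107+294/4),t,(339.7,234.9)))
for a,b in((0,1),(3,2)): 
    d=P[b]-P[a];print(np.degrees(np.arctan2(-d[0],d[1])))
p=m.copy();p[2]=19;print("tool shift",R.T@(p-s["eef_pos"]))
E
```

```text
[[ 469.5 -193.9   18. ]
 [ 476.7 -146.3   18. ]
 [ 519.5 -152.    18. ]
 [ 513.5 -200.6   18. ]] [ 494.75925797 -173.19242324   18.        ] [ 494.4558558  -173.43555121   17.        ] [np.float64(44.51030975391407), np.float64(48.19771353541944), np.float64(43.18070292073067), np.float64(49.016654080777876)]
(array([ 495.69121423, -173.94421267,   13.42800755]), np.float64(1.1330389344909577))
-8.598855116365243
-7.0367988487196245
tool shift [1.59231046e+00 1.25131833e-01 1.61531275e+02]
```

Call:
{"api": "play_rows", "payload": {
  "series": [
    [0.1, 0, 4, 1.5, 0],
    [0.1, 0, 8, 1.5, 0],
    [0.1, 0, 12, 1.5, 0],
    [0.1, 0, 14.5, 1.5, 0],
    [0.1, 0, 15.6, 1.5, 0],
    [0.1, 0, 16.1, 1.5, 0],
    [0.1, 0, 16.1, 1.5, 0.4],
    [0.1, 0, 16.1, 1.5, 1]
  ]
}}

```text
clock: 3.75
eef_pos: [495.3, -176.9, 20.5]
tool_rot: [-3.141, 0.002, 3.002]
force: [0.1, -0.0, 0.0]
width: 59.4
```

Call:
{"api": "play_rows", "payload": {
  "series": [
    [0, 0, 0, 0, 1],
    [0, 0, 0, 0, 1],
    [0, 0, 0, 0, 1],
    [0, 0, 0, 0, 1],
    [0, 0, 0, 0, 1],
    [0, 0, 0, 0, 1]
  ]
}}

```text
clock: 4.35
eef_pos: [495.3, -176.9, 21.2]
tool_rot: [3.142, 0.003, 3.002]
force: [-1.1, 1.3, 6.4]
width: 47.8
```

Call:
{"api": "play_rows", "payload": {
  "series": [
    [0, 0, -1, 0, 1],
    [0, 0, -3, 0, 1],
    [0, 0, -6, 0, 1],
    [0, 0, -10, 0, 1],
    [0, 0, -14, 0, 1],
    [0, 0, -14, 0, 1],
    [0, 0, -14, 0, 1]
  ]
}}

```text
clock: 5.05
eef_pos: [494.7, -177.2, 161.0]
tool_rot: [-3.141, 0.003, 3.001]
force: [0.3, 0.5, -2.0]
width: 47.6
```

```bash
python3 - <<'E'
from h import *
c=get("wrist");dump("w3",c);s=status.read_state();print(s["eef_pos"],s["tool_rot"],s["width"],s["force"])
save("w3.png",c["img"][190:,100:412],2.4)
E
```

```text
[ 493.8396576  -176.88939045  159.76379904] [-3.14153183e+00  3.61077515e-04  3.00149712e+00] 47.48398714013595 [-0.42023878 -0.39187593 -0.27588854]
```

View pics/w3.png

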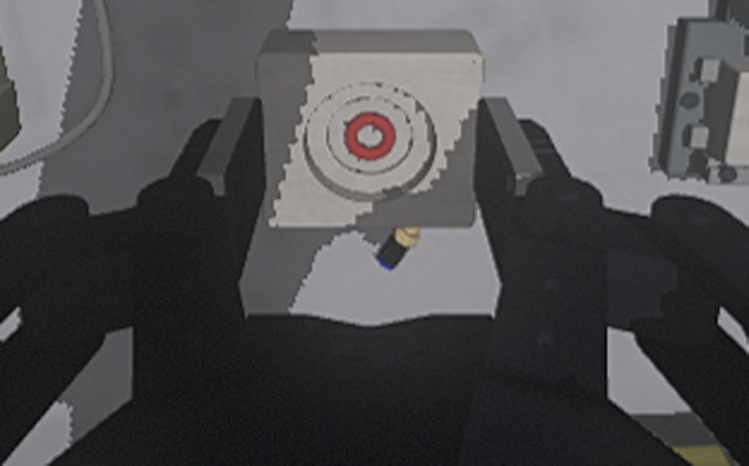

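The block is held squarely between the pads, with the seal at about (370,136) in the crop. I'll work out its offset in the tool frame.

```bash
python3 - <<'E'
from h import *
c=load("w3");s=status.read_state();R=Ro.from_euler('xyz',s["tool_rot"]).as_matrix();e=s["eef_pos"]
for z in (e[2]-2,e[2]-5):
  for p in [(370,136),(262,53),(482,57),(272,227),(474,227)]:
    print((R.T@(plane(c,100+p[0]/2.4,190+p[1]/2.4,z)-e)).round(1),end=' ')
  print()
E
```

```text
[1.7 0.2 2. ] [ 21.6 -23.3   2. ] [20.7 24.5  2. ] [-21.9 -23.    2. ] [-21.9  24.6   2. ] 
[0.2 0.2 5. ] [ 20.5 -23.8   5. ] [19.5 25.1  5. ] [-24.  -23.5   5. ] [-24.   25.2   5. ]
```

Call:
{"api": "play_rows", "payload": {
  "series": [
    [-0.2, 4, 0, -1, 1],
    [-0.4, 9, 0, -3, 1],
    [-0.6, 14, 0, -5, 1],
    [-0.9, 19, 0, -7, 1],
    [-1.2, 24, 0, -9, 1],
    [-1.4, 29, 1, -10.8, 1],
    [-1.6, 34, 2, -10.8, 1],
    [-1.7, 37.3, 3, -10.8, 1]
  ]
}}

```text
clock: 5.9
eef_pos: [562.0, 194.1, 127.4]
tool_rot: [3.141, -0.002, -3.09]
force: [0.2, 0.3, -0.9]
width: 47.8
```

Call:
{"api": "play_rows", "payload": {
  "series": [
    [0, 0, 0, 0, 1],
    [0, 0, 0, 0, 1],
    [0, 0, 2, 0, 1],
    [0, 0, 2, 0, 1],
    [0, 0, 2, 0, 1]
  ]
}}

```text
clock: 6.4
eef_pos: [562.6, 188.0, 108.9]
tool_rot: [-3.14, -0.002, -3.095]
force: [0.0, 0.5, -0.3]
width: 47.7
```

```bash
python3 - <<'E'
from h import *
c=get("wrist");dump("w4",c);s=status.read_state();print(s["eef_pos"],s["tool_rot"],s["width"],s["force"])
save("w4.png",c["img"][60:,100:412],2.4); t=get("top");dump("t4",t)
E
```

```text
[563.17406518 188.58581303 109.54057902] [-3.14091621e+00 -3.62534439e-04 -3.09499982e+00] 47.65757094621368 [ 0.07832149 -0.24511185 -0.70393969]
```

View pics/w4.png

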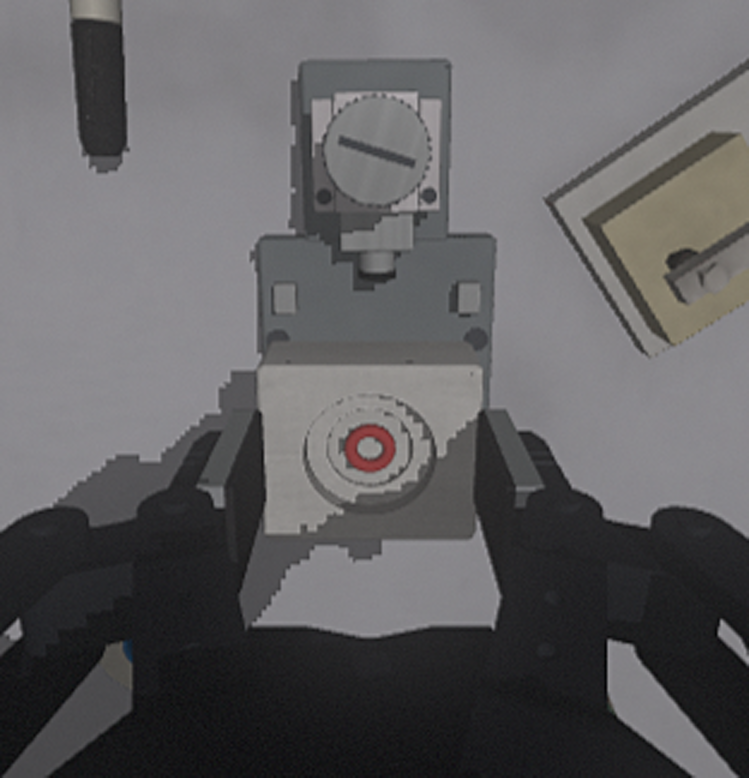

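With the block over the nest, the crop (2.4x) shows the screw head at (377,151), the near guides at (284,298) and (467,297), and the plate's wide corners at (262,238) and (496,238).

```bash
python3 - <<'E'
from h import *
c=load("w4");s=status.read_state();R=Ro.from_euler('xyz',s["tool_rot"]).as_matrix();e=s["eef_pos"]
P={}
for n,p,z in [("screw",(377,151),52),("scrL",(322,151),52),("scrR",(432,151),52),("gl",(284,298),18),("gr",(467,297),18),("pl",(262,238),12),("pr",(496,238),12),("el",(305,61),12),("er",(451,61),12),("seal",(370,448),e[2]-5),("b1",(262,366),e[2]-5),("b2",(482,366),e[2]-5),("b3",(268,535),e[2]-5),("b4",(474,537),e[2]-5)]:
    w=plane(c,100+p[0]/2.4,60+p[1]/2.4,z);P[n]=w;print(n,w.round(1),"tool",(R.T@(w-e)).round(1))
w1=load("w1");t=load("top")
print("screw h",tri(w1,(248.4,140.4),c,(100+377/2.4,60+151/2.4)))
print("guides h",tri(w1,(410/1.5,268/1.5),c,(100+467/2.4,60+297/2.4)),tri(w1,(338/1.5,268/1.5),c,(100+284/2.4,60+298/2.4)))
print(np.mean([P["b%d"%i] for i in(1,2,3,4)],0))
E
```

```text
screw [496.5 187.4  52. ] tool [67.   1.6 57.8]
scrL [497.2 172.2  52. ] tool [ 67.  -13.7  57.8]
scrR [495.8 202.7  52. ] tool [66.9 16.8 57.8]
gl [548.3 157.9  18. ] tool [ 16.6 -30.4  91.9]
gr [545.1 221.4  18. ] tool [16.9 33.2 91.9]
pl [528.7 149.3  12. ] tool [ 36.7 -38.1  97.9]
pr [525.  230.6  12. ] tool [36.5 43.4 97.8]
el [470.4 163.2  12. ] tool [ 94.2 -21.4  97.8]
er [468.3 210.4  12. ] tool [94.1 25.9 97.8]
seal [560.4 188.4 104.9] tool [ 3.1 -0.5  5. ]
b1 [541.8 163.9 104.9] tool [ 22.8 -24.    5. ]
b2 [539.6 212.  104.9] tool [22.8 24.1  5. ]
b3 [584.1 165.4 104.9] tool [-19.5 -24.6   5. ]
b4 [582.4 214.  104.9] tool [-20.1  24.1   5. ]
screw h (array([496.67771537, 187.10672212,  38.35144717]), np.float64(1.0059346363120418))
guides h (array([546.38127737, 221.61058058,  15.84719028]), np.float64(1.6114871636431374)) (array([554.26333516, 155.43185867,  -3.96373375]), np.float64(0.9067716035298268))
[561.95975346 188.8423514  104.87513176]
```

Call:
{"api": "play_rows", "payload": {
  "series": [
    [-0.1, 0.2, 2, 0, 1],
    [-0.1, 0.2, 4, 0, 1],
    [-0.1, 0.2, 5.5, 0, 1],
    [-0.1, 0.2, 6, 0, 1],
    [-0.1, 0.2, 6, 0, 1],
    [-0.1, 0.2, 6, 0, 1]
  ]
}}

```text
clock: 7.1
eef_pos: [564.5, 192.2, 50.0]
tool_rot: [3.141, 0.001, -3.093]
force: [0.2, -0.3, -1.1]
width: 48.0
```

```bash
python3 - <<'E'
from h import *
c=get("wrist");dump("w5",c);s=status.read_state();print(s["eef_pos"],s["tool_rot"],s["width"],s["force"])
save("w5.png",c["img"][20:304,130:382],2.1*1.0)
E
```

```text
[564.65671814 192.25350207  50.14711263] [ 3.14115642e+00  1.47072177e-03 -3.09315095e+00] 47.64858473001532 [-0.17052556 -0.87877311 -1.08018886]
```

View pics/w5.png

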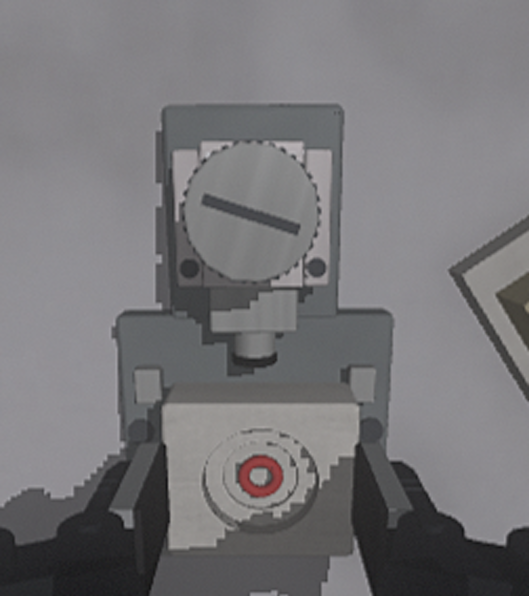

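The block is just above the pocket. In the crop (2.1x) the screw is at (253,212), the guides at (148,385) and (362,385), and the seal at (261,476).

```bash
python3 - <<'E'
from h import *
M=np.array(viewer.get_image("wrist")["tool_from_camera"]);np.save("M.npy",M);print(M.round(3))
c=load("w5")
def tool(p,zt):
    r=M[:3,:3]@np.array([(130+p[0]/2.1-c["cx"])/c["f"],(20+p[1]/2.1-c["cy"])/c["f"],1]);return (M[:3,3]+r*(zt-M[2,3])/r[2]).round(1)
for ez in (48,50):
  print(ez)
  for n,p,z in [("screw",(253,212),52),("gl",(148,385),18),("gr",(362,385),18),("pl",(118,313),12),("pr",(392,313),12),("noseTip",(255,362),24)]: print(n,tool(p,ez-z))
for zt in (3,5,7):
  print(zt,[tool(p,zt) for p in [(261,476),(163,402),(358,404),(168,549),(353,554)]])
E
```

```text
[[-1.00000e-03 -9.61000e-01 -2.77000e-01  7.13040e+01]
 [ 1.00000e+00 -1.00000e-03 -1.00000e-03  5.11000e-01]
 [ 1.00000e-03 -2.77000e-01  9.61000e-01 -1.31998e+02]
 [ 0.00000e+00  0.00000e+00  0.00000e+00  1.00000e+00]]
48
screw [68.5 -1.1 -4. ]
gl [ 18.6 -32.7  30. ]
gr [18.5 30.4 30. ]
pl [ 38.9 -41.5  36. ]
pr [38.9 39.2 36. ]
noseTip [27.3 -1.1 24. ]
50
screw [68.5 -1.1 -2. ]
gl [ 17.9 -33.1  32. ]
gr [17.9 30.7 32. ]
pl [ 38.6 -42.   38. ]
pr [38.5 39.7 38. ]
noseTip [26.7 -1.1 26. ]
3 [array([2.7, 0.6, 3. ]), array([ 22.9, -23.7,   3. ]), array([22.4, 24.6,  3. ]), array([-18.8, -24.3,   3. ]), array([-20.3,  25.3,   3. ])]
5 [array([1.7, 0.6, 5. ]), array([ 22.2, -24. ,   5. ]), array([21.6, 25. ,  5. ]), array([-20.1, -24.7,   5. ]), array([-21.7,  25.6,   5. ])]
7 [array([0.7, 0.6, 7. ]), array([ 21.5, -24.4,   7. ]), array([20.9, 25.4,  7. ]), array([-21.4, -25. ,   7. ]), array([-23.,  26.,   7.])]
```

Call:
{"api": "play_rows", "payload": {
  "series": [
    [0.05, -0.16, 0, 0, 1],
    [0.05, -0.16, 0, 0, 1],
    [0.05, -0.16, 0.4, 0, 1],
    [0.05, -0.16, 0.8, 0, 1],
    [0.05, -0.16, 1.2, 0, 1],
    [0.05, -0.16, 1.5, 0, 1],
    [0.05, -0.16, 1.6, 0, 1],
    [0.05, -0.16, 1.6, 0, 1]
  ]
}}

```text
clock: 8.0
eef_pos: [563.2, 190.4, 33.3]
tool_rot: [-3.141, -0.001, -3.093]
force: [-1.1, -0.5, 0.9]
width: 47.7
```

```bash
python3 - <<'E'
from h import *
c=get("wrist");dump("w6",c);s=status.read_state();print(s["eef_pos"],s["tool_rot"],s["width"],s["force"],s["torque"])
save("w6.png",c["img"][20:304,130:382],2.1*1.0)
E
```

```text
[563.20956278 190.43438875  33.26314597] [-3.14145742e+00 -7.19434021e-04 -3.09297527e+00] 47.33259864008014 [-0.28750485  0.94208511  0.79539975] [-0.05407457  0.28098754 -0.05178973]
```

Call:
{"api": "play_rows", "payload": {
  "series": [
    [0, 0, 0.1, 0, 1],
    [0, 0, 0.1, 0, 1],
    [0, 0, 0.1, 0, 1]
  ]
}}

```text
clock: 8.35
eef_pos: [563.2, 190.4, 33.2]
tool_rot: [-3.142, -0.0, -3.093]
force: [-3.0, -0.3, 9.8]
width: 47.5
```

```bash
python3 - <<'E'
from h import *
c=get("wrist");dump("w6",c);s=status.read_state();print(s["eef_pos"],s["tool_rot"],s["width"],s["force"],s["torque"])
save("w6.png",c["img"][20:304,130:382],2.1*1.0)
E
```

```text
[563.22458358 190.43799317  33.203271  ] [-3.14154898e+00 -4.84745306e-04 -3.09298315e+00] 47.65604078176643 [-3.77335687 -1.07243062  8.98153262] [-0.18862506  0.72488276 -0.01892511]
```

View pics/w6.png

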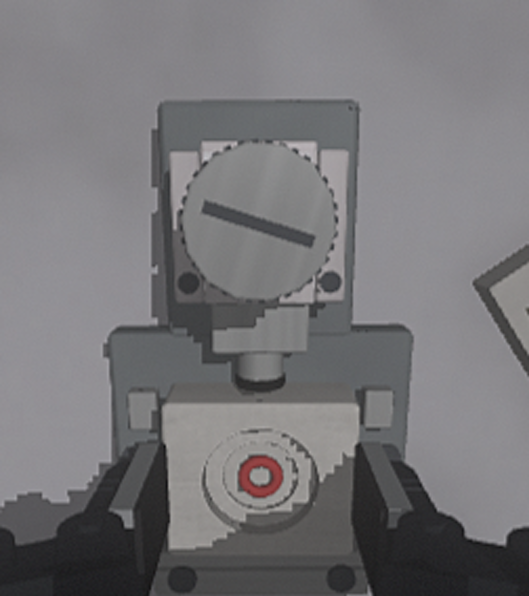

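The block sits between the guides with the backstop behind it. At 33.2 mm the contact force is 9 N, which matches the pocket floor. Releasing and rising.

Call:
{"api": "play_rows", "payload": {
  "series": [
    [0, 0, -0.1, 0, 0.4],
    [0, 0, -0.1, 0, 0],
    [0, 0, -0.1, 0, 0],
    [0, 0, -0.1, 0, 0],
    [0, 0, -1, 0, 0],
    [0, 0, -3, 0, 0],
    [0, 0, -5, 0, 0],
    [0, 0, -8, 0, 0]
  ]
}}

```text
clock: 9.2
eef_pos: [562.7, 190.1, 112.5]
tool_rot: [-3.141, -0.002, -3.093]
force: [0.1, 0.6, -0.5]
width: 85.1
```

Call:
{"api": "play_rows", "payload": {
  "series": [
    [0, 0, 0, 0, 0],
    [0, 0, 0, 0, 0],
    [0, 0, 0, 0, 0]
  ]
}}

```text
clock: 9.5
eef_pos: [562.9, 190.3, 111.8]
tool_rot: [-3.141, -0.001, -3.093]
force: [-0.1, 0.4, -0.1]
width: 85.4
```

```bash
python3 - <<'E'
from h import *
c=get("wrist");dump("w7",c);s=status.read_state();print(s["eef_pos"],s["tool_rot"],s["width"],s["force"],s["qpos"])
save("w7.png",c["img"][60:,100:412],1.8)
E
```

```text
[562.81687698 190.1902539  111.48259832] [-3.14105551e+00 -1.73835863e-03 -3.09300866e+00] 85.34528059671803 [ 0.2045924  -0.0751959   0.39207283] [-0.38368427  0.71662842  0.01688196  1.789815   -0.01870987  0.63712262
  1.26348648]
```

View pics/w7.png

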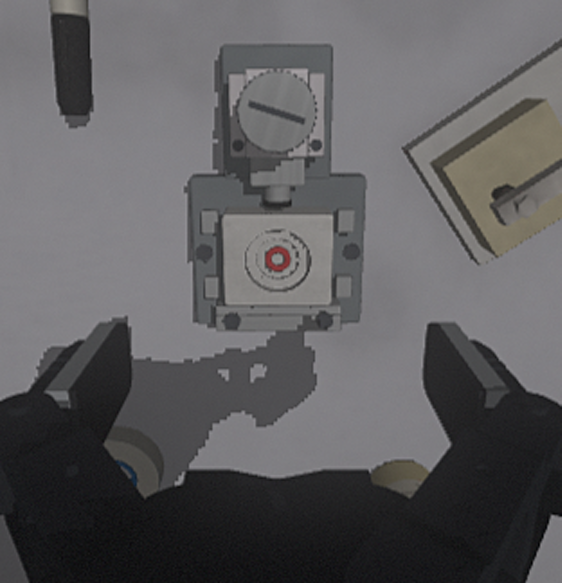

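The spare block lies flat in the pocket, inside the guides, with the nose at (277,200) just short of it. Going over the screw, seen at (279,112) in the 1.8x crop.

```bash
cat >> h.py <<'E'
def totool(c,u,v,zt):
    M=np.load("M.npy");r=M[:3,:3]@np.array([(u-c["cx"])/c["f"],(v-c["cy"])/c["f"],1]);return (M[:3,3]+r*(zt-M[2,3])/r[2]).round(1)
def circle(c,zt,u,v,r=32,rmin=10,rmax=25):
    u,v=int(u),int(v);g=cv2.cvtColor(c["img"],cv2.COLOR_RGB2GRAY)[v-r:v+r,u-r:u+r];g=cv2.resize(g,None,fx=6,fy=6,interpolation=cv2.INTER_CUBIC)
    h=cv2.HoughCircles(g,cv2.HOUGH_GRADIENT,1,200,param1=80,param2=20,minRadius=rmin*6,maxRadius=rmax*6)
    a,b,q=h[0][0]/6;return u-r+a,v-r+b,q,totool(c,u-r+a,v-r+b,zt)
E
python3 - <<'E'
from h import *
c=load("w7");T=lambda u,v,z:totool(c,100+u/1.8,60+v/1.8,111.5-z)
print(T(279,112,52),circle(c,59.5,100+279/1.8,60+112/1.8))
print("seal",T(277,259,29),"nose",T(277,206,21),"backstop",T(278,308,27))
E
```

```text
Traceback (most recent call last):
  File "h.py", line 34, in circle
    a,b,q=h[0][0]/6;return u-r+a,v-r+b,q,totool(c,u-r+a,v-r+b,zt)
          ~^^^
TypeError: 'NoneType' object is not subscriptable
```

```bash
python3 - <<'E'
from h import *
c=load("w7");T=lambda u,v,z:totool(c,100+u/1.8,60+v/1.8,111.5-z)
print(T(279,112,52))
print("seal",T(277,259,29),"nose",T(277,206,21),"backstop",T(278,308,27))
E
```

```text
[66.3  1.2 59.5]
seal [ 1.   0.3 82.5] nose [23.9  0.4 90.5] backstop [-24.1   0.8  84.5]
```

Call:
{"api": "play_rows", "payload": {
  "series": [
    [3, 0.05, 0, 0, 0],
    [6, 0.1, 0, 0, 0],
    [6.6, 0.1, 0, 0, 0],
    [6.6, 0.1, 0, 0, 0],
    [6.6, 0.1, 0, 0, 0]
  ]
}}

```text
clock: 10.05
eef_pos: [498.7, 188.4, 112.1]
tool_rot: [3.142, 0.001, -3.093]
force: [-0.1, -0.1, 0.0]
width: 85.3
```

```bash
python3 - <<'E'
from h import *
c=get("wrist");dump("w8",c);s=status.read_state();print(s["eef_pos"],s["tool_rot"],s["qpos"])
ez=s["eef_pos"][2]
q=proj(c,(497,187,52));print(q);save("w8.png",c["img"][150:384,130:382],2.2)
h=c["img"][150:384,130:382]
E
```

```text
[498.96056973 188.31450502 112.13594678] [ 3.14147322e+00  1.30917698e-03 -3.09357254e+00] [-0.42662535  0.65180068  0.01941437  1.96068072 -0.02267341  0.52804772
  1.22719745]
[251.64938847 212.22639145]
```

View pics/w8.png

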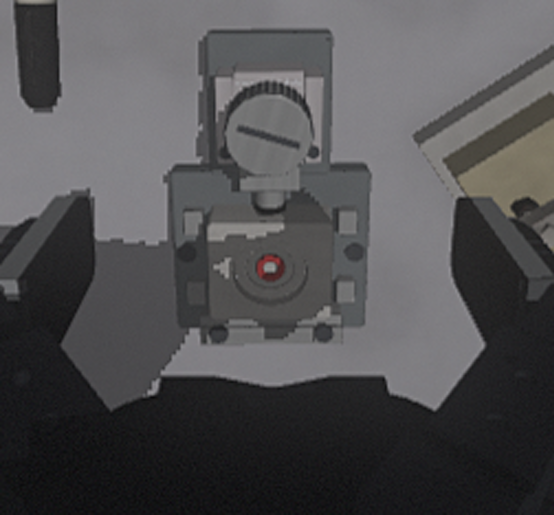

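The screw head is at (269,135) in the 2.2x crop, between the fingers. That was view 11, so I'm keeping the last one for the end check.

```bash
python3 - <<'E'
from h import *
c=load("w8")
print(totool(c,130+269/2.2,150+135/2.2,60),totool(c,130+269/2.2,150+135/2.2,58))
for x,y in((225,135),(313,135),(269,93),(269,177)):print(totool(c,130+x/2.2,150+y/2.2,60))
E
```

```text
[ 2.5 -0.8 60. ] [ 3.3 -0.8 58. ]
[  2.6 -15.6  60. ]
[ 2.5 13.9 60. ]
[17.2 -0.8 60. ]
[-12.7  -0.9  60. ]
```

Call:
{"api": "play_rows", "payload": {
  "series": [
    [0.23, -0.08, 0, 0, 0],
    [0.23, -0.08, 2, 0, 0],
    [0.23, -0.08, 4, 0, 0],
    [0.23, -0.08, 5.4, 0, 0],
    [0.23, -0.08, 6.2, 0, 0],
    [0.23, -0.08, 6.2, 0, 0],
    [0.23, -0.08, 6.2, 0, 0],
    [0.23, -0.08, 6.2, 0, 0]
  ]
}}

```text
clock: 10.9
eef_pos: [495.9, 187.5, 51.0]
tool_rot: [3.141, 0.001, -3.093]
force: [0.7, -0.0, -0.1]
width: 85.4
```

Call:
{"api": "play_rows", "payload": {
  "series": [
    [0, 0, 0, 0, 0.5],
    [0, 0, 0, 0, 0.5],
    [0, 0, 0, 0, 0.5],
    [0, 0, 0, 0, 1],
    [0, 0, 0, 0, 1],
    [0, 0, 0, 0, 1],
    [0, 0, 0, 0, 1],
    [0, 0, 0, 0, 1]
  ]
}}

```text
clock: 11.7
eef_pos: [495.4, 186.8, 50.9]
tool_rot: [-3.141, 0.0, -3.093]
force: [-1.1, -1.8, 5.1]
width: 27.2
```

```bash
python3 - <<'E'
from h import *
s=status.read_state();print({k:np.round(v,3) for k,v in s.items()})
E
```

```text
{'clock': np.float64(11.7), 'qpos': array([-0.423,  0.756,  0.014,  1.996, -0.024,  0.39 ,  1.228]), 'qd': array([ 0.   ,  0.001,  0.001, -0.   , -0.001,  0.002, -0.001]), 'tau': array([-5.2500e-01, -4.9211e+01,  3.4400e-01, -8.8850e+00, -1.7200e-01,
       -4.7100e-01, -3.0000e-02]), 'eef_pos': array([495.441, 186.809,  50.887]), 'tool_rot': array([-3.141,  0.   , -3.093]), 'force': array([-1.132, -1.82 ,  5.066]), 'torque': array([-0.397,  0.142,  0.018]), 'width': np.float64(27.212)}
```

Gripped with small side forces. Turning clockwise, which is positive about the tool z.

Call:
{"api": "play_rows", "payload": {
  "series": [
    [0, 0, 0, 5, 1],
    [0, 0, 0, 10, 1],
    [0, 0, 0, 15, 1],
    [0, 0, 0, 20, 1],
    [0, 0, 0, 25, 1],
    [0, 0, 0, 30, 1],
    [0, 0, 0, 35, 1],
    [0, 0, 0, 40, 1]
  ]
}}

```text
clock: 12.5
eef_pos: [495.9, 188.2, 50.9]
tool_rot: [3.14, 0.0, 2.49]
force: [-0.7, 1.2, 3.9]
width: 27.4
```

```bash
cat > st.py <<'E'
from h import *
s=status.read_state();print({k:np.round(s[k],3) for k in("clock","eef_pos","tool_rot","force","torque","width")},"q7",s["qpos"][6].round(3),"tau7",s["tau"][6].round(3),"turned",np.degrees((-3.093-s["tool_rot"][2])%(2*np.pi)).round(1))
E
python3 st.py
```

```text
{'clock': np.float64(12.5), 'eef_pos': array([495.875, 188.19 ,  50.929]), 'tool_rot': array([3.14, 0.  , 2.49]), 'force': array([-0.661,  1.183,  3.871]), 'torque': array([0.157, 0.065, 0.175]), 'width': np.float64(27.376)} q7 0.801 tau7 0.387 turned 40.1
```

Call:
{"api": "play_rows", "payload": {
  "series": [
    [0, 0, 0, 5, 1],
    [0, 0, 0, 10, 1],
    [0, 0, 0, 15, 1],
    [0, 0, 0, 20, 1],
    [0, 0, 0, 25, 1],
    [0, 0, 0, 30, 1],
    [0, 0, 0, 30, 1]
  ]
}}

```text
clock: 13.2
eef_pos: [496.7, 188.8, 50.9]
tool_rot: [3.138, -0.0, 1.969]
force: [2.2, 2.5, 3.9]
width: 27.3
```

```bash
python3 st.py
```

```text
{'clock': np.float64(13.2), 'eef_pos': array([496.661, 188.817,  50.905]), 'tool_rot': array([ 3.138, -0.   ,  1.969]), 'force': array([2.247, 2.504, 3.868]), 'torque': array([ 0.672, -0.315, -0.107]), 'width': np.float64(27.281)} q7 0.476 tau7 -0.216 turned 70.0
```

Call:
{"api": "play_rows", "payload": {
  "series": [
    [0, 0, 0, 3, 1],
    [0, 0, 0, 6, 1],
    [0, 0, 0, 9, 1],
    [0, 0, 0, 12, 1],
    [0, 0, 0, 15, 1]
  ]
}}

```text
clock: 13.7
eef_pos: [497.2, 189.0, 50.9]
tool_rot: [3.138, -0.002, 1.708]
force: [2.4, 3.7, 1.6]
width: 27.5
```

```bash
python3 st.py
```

```text
{'clock': np.float64(13.7), 'eef_pos': array([497.187, 188.994,  50.926]), 'tool_rot': array([ 3.138e+00, -2.000e-03,  1.708e+00]), 'force': array([2.423, 3.717, 1.648]), 'torque': array([ 0.767, -0.566,  0.207]), 'width': np.float64(27.479)} q7 0.307 tau7 0.125 turned 84.9
```

Call:
{"api": "play_rows", "payload": {
  "series": [
    [0, 0, 0, 3, 1],
    [0, 0, 0, 6, 1],
    [0, 0, 0, 9, 1],
    [0, 0, 0, 12, 1]
  ]
}}

```text
clock: 14.1
eef_pos: [497.6, 189.0, 50.9]
tool_rot: [3.137, -0.002, 1.499]
force: [3.3, 3.2, 1.1]
width: 27.2
```

```bash
python3 st.py
```

```text
{'clock': np.float64(14.1), 'eef_pos': array([497.63 , 189.017,  50.938]), 'tool_rot': array([ 3.137e+00, -2.000e-03,  1.499e+00]), 'force': array([3.291, 3.175, 1.094]), 'torque': array([ 0.839, -0.777,  0.302]), 'width': np.float64(27.207)} q7 0.168 tau7 0.103 turned 96.9
```

Call:
{"api": "play_rows", "payload": {
  "series": [
    [0, 0, 0, 3, 1],
    [0, 0, 0, 6, 1]
  ]
}}

```text
clock: 14.3
eef_pos: [497.8, 189.0, 50.9]
tool_rot: [3.137, -0.003, 1.394]
force: [4.9, 3.2, 0.3]
width: 27.4
```

```bash
python3 st.py
```

```text
{'clock': np.float64(14.3), 'eef_pos': array([497.845, 188.988,  50.945]), 'tool_rot': array([ 3.137e+00, -3.000e-03,  1.394e+00]), 'force': array([4.859, 3.225, 0.26 ]), 'torque': array([ 0.794, -0.885,  0.303]), 'width': np.float64(27.43)} q7 0.097 tau7 0.092 turned 102.9
```

Torque reached 0.30 N m after 1.80 rad of turning, on top of the unknown starting angle. That is the half-in value, so I'm letting go and checking.

Call:
{"api": "play_rows", "payload": {
  "series": [
    [0, 0, 0, 6, 1],
    [0, 0, 0, 0, 0.6],
    [0, 0, 0, 0, 0],
    [0, 0, 0, 0, 0],
    [0, 0, 0, 0, 0],
    [0, 0, 0, 0, 0],
    [0, 0, -2, 0, 0],
    [0, 0, -5, 0, 0]
  ]
}}

```text
clock: 15.1
eef_pos: [494.0, 186.8, 99.5]
tool_rot: [-3.138, 0.002, 1.392]
force: [0.7, -0.2, 0.0]
width: 85.2
```

Call:
{"api": "play_rows", "payload": {
  "series": [
    [0, 0, -2, -8, 0],
    [0.4, 2, -2, -16, 0],
    [0.8, 4, -1.2, -24, 0],
    [1.2, 6, -1.2, -32, 0],
    [1.5, 6.7, -1.2, -40, 0],
    [1.5, 6.7, -1.2, -48, 0],
    [1.5, 6.7, -1.2, -56, 0],
    [1.5, 6.7, -1.2, -64, 0]
  ]
}}

```text
clock: 15.9
eef_pos: [563.7, 190.0, 112.1]
tool_rot: [-3.141, -0.0, 2.515]
force: [-0.4, -0.7, -0.2]
width: 85.5
```

Call:
{"api": "play_rows", "payload": {
  "series": [
    [0, 0, 0, -8, 0],
    [0, 0, 0, -16, 0],
    [0, 0, 0, -24, 0],
    [0, 0, 0, -32, 0],
    [0, 0, 0, -39, 0],
    [0, 0, 0, -39, 0],
    [0, 0, 0, -39, 0],
    [0, 0, 0, -39, 0]
  ]
}}

```text
clock: 16.7
eef_pos: [563.8, 190.1, 112.2]
tool_rot: [-3.141, -0.0, -3.095]
force: [-0.2, -0.0, -0.2]
width: 85.3
```

```bash
python3 st.py; python3 - <<'E'
from h import *
c=get("wrist");dump("w9",c)
a=load("w7")["img"][90:255,190:320];b=c["img"][90:255,190:320]
save("w9.png",np.hstack([a,b]),3)
E
```

```text
{'clock': np.float64(16.7), 'eef_pos': array([563.835, 190.143, 112.21 ]), 'tool_rot': array([-3.141, -0.   , -3.095]), 'force': array([-0.187, -0.039, -0.192]), 'torque': array([-0.026,  0.029,  0.008]), 'width': np.float64(85.335)} q7 1.311 tau7 -0.013 turned 0.1
```

View pics/w9.png

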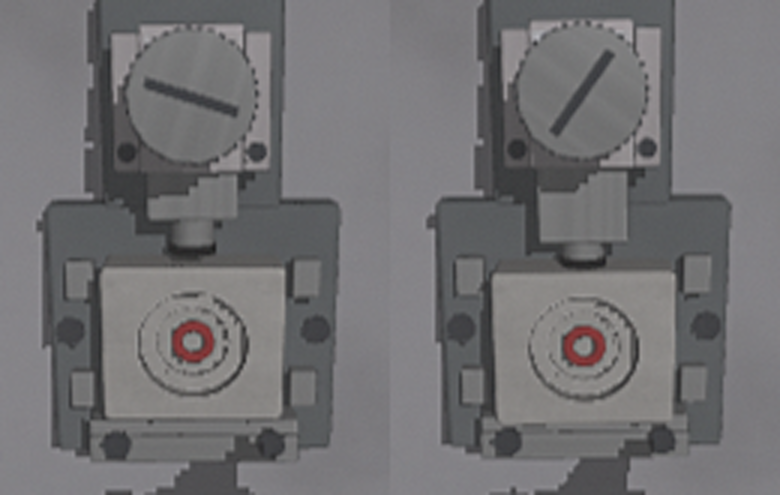

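The last view (3x, before on the left, after on the right) shows:
- **Slot:** it turned about 107° clockwise.
- **Jaw:** it advanced about 7.4 mm.
- **Block:** it moved about 2.4 mm and sits flat against the backstop.
- **Nose:** it shows visibly less than before (about 32 rows then, about 24 now), so it is roughly half in.

The gripper is clear of everything, so I'm handing in.

```bash
python3 -c "
from cell import order; print(order.finish_job())"
```

```text
the job is handed in; nothing more can be done
None
```

The spare block is lying flat in nest_b, released and clamped against the backstop. The job was handed in at about 17 s of the 59 s, with the arm clear of everything.

**What I did:** I put the silver block (not the blue or pink one) on the pocket floor with about 9 N of contact, then let go. I then gripped the thumbscrew and turned it clockwise by about 1.85 rad net.

**Last checks:**
- **Torque:** it rose from about 0.17 N m while turning freely to 0.30 N m at the end, which matches the half-in value.
- **Pictures:** before and after, the slot turned about 107° and the jaw advanced about 7.4 mm. The block moved about 2.4 mm to the backstop. The nose is pushed in by an estimated 2 to 3.5 mm.

**What went wrong or disagreed:**
- **Extra turn:** my release move began with an unintended extra 6° clockwise, undone in the next row as the fingers opened. The slot shows about 4.5° of it stayed on the screw, which is within tolerance.
- **Height checks:** some two-view heights were off. The screw head came out at 32 to 41 mm against 52, and the guides at -4 to 23 mm against 18. I used the given heights, which matched the apparent sizes and contact heights.
- **Finger opening:** it read about 2.5 mm too small throughout.

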